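# Read the label of a specimen bottle laid in its cradle

## Robot

A 6-joint arm with a two-finger parallel gripper is mounted at the origin on the work surface. World frame = base frame: x ahead of the robot, y to its left, z up, the work surface at z = 0. Lengths are in m, angles in rad, forces in N, time in s.
With the tool pointing down it reaches from about 0.35 to 0.775 m from the base axis. Payload 5.5 kg.
Tool frame: the origin (TCP) lies between the finger pads; the fingertips stand 19 mm ahead of it and the grasp point (between the pads) is the TCP; z points along the fingers, y is the line along which they close (so a half turn about z gives the same grasp; the last joint's range is limited). The gripper opens to 85 mm and grips with 20 to 120 N. Pads are 22 mm wide; open, the fingers measure 114 mm over their backs; the gripper's body (76 mm by 85 mm) begins 54 mm behind the grasp point. The pads swing forward as they close: fully open they stand 13 mm farther back than shut.
Start: joints at [1.163, 0.313, 0.046, 1.304, 0, 1.431], TCP at [0.152, 0.555, 0.25] pointing down, gripper open.
Joint ranges: [-2.76, 2.76], [-0.86, 1.69], [-1.03, 1.26], [-2.2, 2.34], [-1.47, 1.5], [-3.14, 3.14]. Speed limits (rad/s): [2.57, 2.57, 3.14, 3.14, 3.14, 3.14].

## Interface

Orientations are given as a rotation vector (axis times angle).
In Python, from bench import observe, read_camera, calibration, sign_off, cut_out, spot_point gives the robot as it stands.
- The arm moves only by the tool step_arm, never from a script. Its arguments are lists of equal length, an entry for each row: "twist": the turn, a rotation vector about the tool's x, y, z in degrees, a list of three; "dp": the shift along the tool's x, y, z in mm, a list of three; "jaw": the closure, from -1 (fully open) to 1 (shut). A call has 1 to 12 rows; each row shifts and turns the commanded pose from where the row before left it, along the tool's axes as they then stand; what a row does not reach is not made up. A row lasts 1/8 s, in which the tool goes at most 62.5 mm and 10.7 degrees, less where a joint would pass 70% of its speed; a pose out of reach is approached as far as the arm can. A call is refused whole if a number of a shift passes 62.5 or a number of a turn 10.7, either way. A call with a gripper value outside its range is refused whole. The fingers move at their own pace and stop on an object; "newtons" is the grip in N (left out, the last holds). Time passes only in rows, so rows that do not move let the fingers close. It gives the time, the measured TCP pose, the force, the opening and the grip force at its end, in the units of the state.
- observe(): the state, without advancing time (a new reading comes with each control period).
- read_camera(name): name is "scene" or "top"; returns the picture (400x640x3 uint8, red, green, blue); there is no depth.
- calibration(name): a dict with "vfov" (degrees; the focal length in pixels is half the picture's height over the tangent of half this angle, whatever the lens; pixels are square), "cx", "cy" (the principal point, pixels), "D" ([k1, k2, p1, p2, k3] as OpenCV has them; the pictures are not rectified), "extrinsics" (4x4, takes a point from world to camera coordinates). Camera axes: x right, y down, z forward; pixel columns grow to the right and rows downward; lengths in m; the calibration is good to about 2 mm. A picture is of the moment at which its call begins. calibration takes no time and is no camera call.
- sign_off(): hands the job in; it is judged then, once.
Trained networks look in the newest picture that a camera, given by its name, has taken for a name from the list of things; names that differ only in an ending like _2 or _b are one class to them, and where a whole thing is asked for, a point or a joint stands for the part that bears it (a point fixed in the world has none). Each returns a list of dicts, best first, with "conf" (0 to 1); they miss things now and then, are a little off and sometimes report something else, mostly with a low value. They report only what shows in the picture. A call takes as long as a camera call. They do not tell look-alikes from the thing itself.
- cut_out(camera, name): "region" (400x640 bool, what is visible of it) and "extent" ([left, top, width, height] in pixels, round what is visible of it).
- spot_point(camera, name): "point" ([column, row] in pixels: a listed point, or the origin of a listed thing).
The state is a dict: "time": time; "joints": joint angles; "qd": joint speeds; "joint_efforts": joint torques, N m; "tcp_pos": TCP position; "orientation": TCP orientation; "force": force on the tool from outside, world axes, zero at the start; "wrist_torque": the same for the moment, N m; "opening": finger opening in m; "grip_force": force on a finger pad.
Only numpy, scipy, OpenCV 4.12 (cv2) and the standard library are available. Lean on these libraries where they do the work, as an engineer would, in place of code of your own. Each camera call takes 0.05 s, during which the arm holds its last target. There are 200 camera calls.

## Task

Lay the tall white specimen bottle on its side in the metal cradle and let go of it; then take the handheld label reader out of its dock, carry it over the tube rack and finish while holding it still, about 15 mm above the lying bottle, level, centred over the straight part of the bottle and lengthwise along it, touching neither the bottle nor the cradle. Do not put the reader down, never knock it against the bottle, and leave everything else on the bench where it stands.

Things in the scene. Friction and masses are not known exactly. Their poses are not given: they have to be found in the camera images.
- bottle: white plastic specimen bottle with a paper label round it, standing upright at the start; straight round body 34 mm in diameter and 90 mm tall, a short shoulder, then a 26 mm wide cap up to 116 mm; 60 to 130 g. Origin at the centre of its underside, z along its axis to the cap. Stands near the robot, left or right (a squat jar stands on the other side).
- bottle_mid (a point): point on the bottle's axis 45 mm above its underside: the middle of the straight body and of the label
- cradle: bare aluminium cradle fixed to the bench, left or right, across the rack from the dock: base plate 100 x 60 x 8 mm, two V supports 8 mm thick and 48 mm wide at x = -30 and +30 mm, open between them, lips 46 mm above the bench. Origin at the centre of the underside; x along the trough, z up. A bottle laid along x rests in both Vs, cap pointing either way.
- cradle_seat (a point): middle of the cradle: where the middle (bottle_mid) of a bottle at rest in both Vs comes to lie, 50 mm above the bench; the lying bottle's upper side is then 67 mm above the bench. Axes as the cradle's
- reader: handheld label reader, about 140 to 240 g, standing in the dock: white flat head 100 x 44 x 20 mm high, on top of it a black upright grip bar 84 mm long (x) x 24 mm wide (y), from 20 mm up to 62 mm. Origin at the centre of its underside, x lengthwise, z up. Taken by the grip bar from above, fingers closing along its y.
- reader_window (a point): centre of the reader's reading window, at the middle of its underside (same point as its origin). Axes as the reader's
- dock: fixed shallow grey tray, 118 x 62 mm outside, 5 mm walls 14 mm high, floor about 5 mm thick; the reader stands in it with 4 mm play and is lifted straight out. Origin at the centre of its underside, x lengthwise
- rack: white tube rack full of capped tubes, one loose piece, 260 mm long (x) x 60 mm wide (y), caps up to 112 mm above the bench; stands between the left and right sides, its length pointing away from the robot. Origin at the centre of its underside. Not to be disturbed
- jar: squat jar, 52 mm in diameter, 45 mm tall, near the robot on the side where the bottle is not; origin at the centre of its underside. Not to be disturbed
- petri: clear round dish, 94 mm in diameter, 16 mm high, behind the rack; origin under its centre. Not to be disturbed
- slidebox: grey slide box 90 x 85 x 34 mm, far left; origin under its centre. Not to be disturbed
- mouse: black computer mouse about 80 x 60 x 34 mm, far right; origin under its rear half. Not to be disturbed
- washflask: clear conical flask, 84 mm wide at the foot, 172 mm tall, far out on the left; origin under its centre. Not to be disturbed
- pipette: white hand pipette, 200 mm long, up to 36 mm wide, lying far out on the right; origin under its middle. Not to be disturbed
Not all that is in view belongs to the job. Leave any yellow look-alike of the reader alone.

How it is judged:
By the outcome, as a careful person would: the job done as asked, in the order asked, and still so for the second after the job is handed in, while the arm keeps its last pose, push and grip.
It also fails if it takes over 69 s, if anything falls off the work surface, if the arm or the gripper's body presses on something with over 40 N, if the wrist force passes 120 N, or if a joint passes its speed limit or range.

## Working session

There is one attempt and no reset: what is moved stays moved. The work goes in short steps, Python scripts to look and compute and a tool call to move; the robot and the scene stay as the last step left them, time stands still between calls to the robot, and variables do not carry over. Pictures are saved under pics/ and viewed, at most 11 in all, crops included, and the job is handed in when it is done.

Besides the shell and the picture viewer there is one more tool, called after "Call:" as name(argument=value, ...) on one line, values as JSON. step_arm: Moves the arm, as the interface text tells. Its arguments: {"type":"object","properties":{"twist":{"type":"array"},"dp":{"type":"array"},"jaw":{"type":"array"},"newtons":{"type":"number"}},"required":["twist","dp","jaw"]}

```bash
mkdir -p pics; cat > h.py <<'E'
import numpy as np, cv2
from bench import *
from scipy.spatial.transform import Rotation as R
def cam(n):
    c=calibration(n); f=200/np.tan(np.radians(c['vfov'])/2)
    return np.array([[f,0,c['cx']],[0,f,c['cy']],[0,0,1.]]),np.array(c['D'],float),np.array(c['extrinsics'])
def ray(n,px,z):
    K,D,E=cam(n); u=cv2.undistortPoints(np.array([[px]],float),K,D)[0,0]
    d=E[:3,:3].T@np.array([u[0],u[1],1]); o=-E[:3,:3].T@E[:3,3]
    return o+d*(z-o[2])/d[2]
def proj(n,P):
    K,D,E=cam(n); return cv2.projectPoints(np.array(P,float).reshape(-1,1,3),cv2.Rodrigues(E[:3,:3])[0],E[:3,3],K,D)[0][:,0]
E
python3 - <<'E'
from h import *
for n in ('scene','top'):
    im=read_camera(n); cv2.imwrite(f'pics/{n}0.png',im[:,:,::-1])
    K,D,E=cam(n); print(n,K[0,0],(-E[:3,:3].T@E[:3,3]).round(3),E[2,:3].round(2))
    for t in ['bottle','cradle','reader','dock','rack','jar']:
        r=cut_out(n,t); s=spot_point(n,t)
        print(n,t,[(x['extent'],round(x['conf'],2)) for x in r[:3]],[(np.round(x['point'],1),round(x['conf'],2),ray(n,x['point'],0).round(3)) for x in s[:3]])
    for t,z in [('bottle_mid',.045),('cradle_seat',.05),('reader_window',.005)]:
        print(n,t,[(np.round(x['point'],1),round(x['conf'],2),ray(n,x['point'],z).round(3)) for x in spot_point(n,t)[:3]])
s=observe(); print(s)
E
```

```text
scene 385.36874039701877 [ 1.168 -0.658  0.683] [-0.57  0.59 -0.58]
scene bottle [([340.1, 137.5, 6.5, 36.1], 0.83), ([351.4, 127.7, 27.8, 21.2], 0.4)] [(array([345.7, 171.2]), 0.71, array([0.437, 0.223, 0.   ]))]
scene cradle [([376.7, 177.6, 35.5, 27.3], 0.84)] [(array([423., 170.]), 0.53, array([0.615, 0.427, 0.   ]))]
scene reader [([259.4, 238.0, 34.9, 41.7], 0.85), ([291.4, 209.8, 29.2, 39.4], 0.76), ([375.6, 177.9, 35.2, 27.5], 0.36)] [(array([306.4, 235.1]), 0.93, array([ 0.589, -0.107,  0.   ])), (array([277.5, 263. ]), 0.77, array([ 0.617, -0.232,  0.   ]))]
scene dock [([253.0, 251.8, 50.1, 31.9], 0.62)] [(array([275.7, 263.1]), 0.76, array([ 0.614, -0.235,  0.   ]))]
scene rack [([292.8, 160.2, 82.9, 71.7], 0.97)] [(array([329.2, 210.5]), 0.86, array([0.555, 0.019, 0.   ]))]
scene jar [([245.1, 206.0, 23.4, 27.1], 0.68)] [(array([253.2, 221.1]), 0.57, array([ 0.442, -0.174,  0.   ]))]
scene bottle_mid [(array([342. , 160.7]), 0.54, array([0.431, 0.207, 0.045]))]
scene cradle_seat [(array([394.1, 178.2]), 0.67, array([0.622, 0.238, 0.05 ])), (array([275.6, 264.2]), 0.33, a
[... 1489 characters left out ...]
{'time': 1.6, 'joints': array([ 1.16337833e+00,  3.13161788e-01,  4.60916458e-02,  1.30360627e+00,
       -2.28855575e-05,  1.43121016e+00]), 'qd': array([ 5.16774009e-04, -5.96184527e-04, -8.71469006e-04, -6.79754908e-05,
       -6.94041879e-04,  2.82058477e-03]), 'joint_efforts': array([-6.08783466e-04, -4.80456412e+01,  2.98803967e+01,  5.37270498e-04,
        8.86980729e-06,  1.18081638e-05]), 'tcp_pos': array([0.1521889 , 0.55452591, 0.25034152]), 'orientation': array([4.19445652e-01, 3.11341095e+00, 1.71642576e-04]), 'force': array([ 0.03152679, -0.35454796, -0.13287464]), 'wrist_torque': array([ 0.03087792, -0.0542079 ,  0.01015859]), 'grip_force': 0.0, 'opening': 0.08549643314818127}
```

```bash
python3 - <<'E'
import cv2
a=cv2.imread('pics/scene0.png')[110:300,210:470]; cv2.imwrite('pics/sc.png',cv2.resize(a,None,fx=3,fy=3,interpolation=cv2.INTER_CUBIC))
a=cv2.imread('pics/top0.png')[145:265,225:405]; cv2.imwrite('pics/tc.png',cv2.resize(a,None,fx=4.4,fy=4.4,interpolation=cv2.INTER_CUBIC))
E
```

```text
(no output)
```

View pics/sc.png

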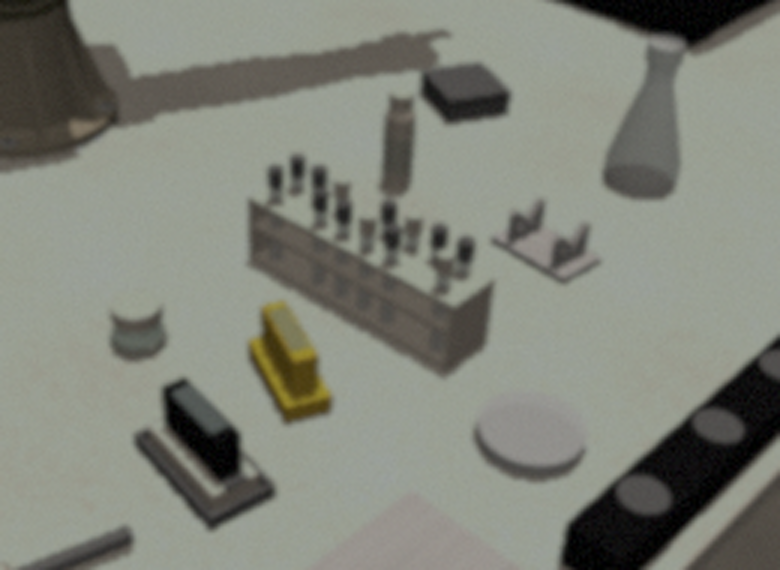

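View pics/tc.png

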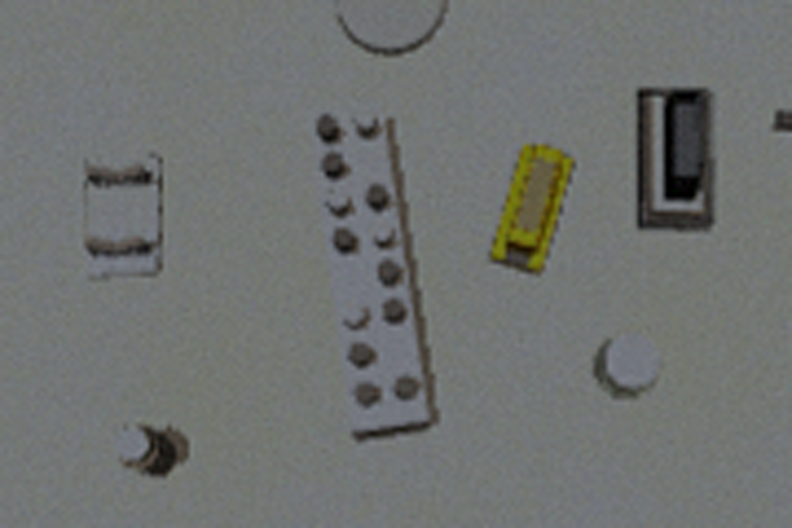

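```bash
cat > fit.py <<'E'
from h import *
from scipy.optimize import least_squares
sc=lambda p:((np.array(p)+.5)/3-.5+[210,110]); tc=lambda p:((np.array(p)+.5)/4.4-.5+[225,145])
def world(q,L): 
    L=np.array(L,float); c,s=np.cos(q[2]),np.sin(q[2])
    return np.c_[q[0]+c*L[:,0]-s*L[:,1],q[1]+s*L[:,0]+c*L[:,1],L[:,2]]
def fit(q0,S,T):
    Sl,Sp=[x[0] for x in S],sc([x[1] for x in S]); Tl,Tp=[x[0] for x in T],tc([x[1] for x in T])
    f=lambda q:np.r_[(proj('scene',world(q,Sl))-Sp).ravel(),(proj('top',world(q,Tl))-Tp).ravel()]
    r=least_squares(f,q0,loss='soft_l1'); print(r.x.round(4),'res',f(r.x).round(1)); return r.x
h=.008
cr=fit([.63,.235,0],[((-.05,.03,h),(493,239)),((-.05,-.03,h),(493,239)),((.05,-.03,h),(566,280)),((.05,.03,h),(600,260))][2:]+[((-.05,-.03,h),(493,240))],
 [((.05,.03,h),(86,157)),((.05,-.03,h),(160,153)),((-.05,-.03,h),(160,273)),((-.05,.03,h),(88,277))])
h=.014
dk=fit([.635,-.24,0],[((-.059,-.031,h),(136,434)),((.059,-.031,h),(212,517)),((.059,.031,h),(273,486))],
 [((.059,.031,h),(638,88)),((.059,-.031,h),(713,90)),((-.059,-.031,h),(712,227)),((-.059,.031,h),(637,225))])
h=.067
rd=fit([.635,-.24,0],[((-.042,-.012,h),(165,390)),((-.042,.012,h),(182,381)),((.042,.012,h),(238,434))],
 [((.042,.012,h),(668,93)),((.042,-.012,h),(704,93)),((-.042,-.012,h),(698,178)),((-.042,.012,h),(668,178))])
bo=fit([.43,.21,0],[((0,0,.116),(401,97)),((0,0,0),(396,187))],[((0,0,.116),(135,443))])
def box(q,a,b,z0,z1):
    return world(q,[(x,y,z) for z in (z0,z1) for x,y in ((-a,-b),(a,-b),(a,b),(-a,b))])
E
cat > ov.py <<'E'
from fit import *
W=[box(cr,.05,.03,0,.008),box(dk,.059,.031,0,.014),box(rd,.042,.012,.025,.067)]
W+=[box([cr[0]+s*.03*np.cos(cr[2]),cr[1]+s*.03*np.sin(cr[2]),cr[2]],.004,.024,.008,.046) for s in (-1,1)]
t=np.linspace(0,2*np.pi,24)
out=[]
for n,(y0,y1,x0,x1),k in (('scene',(110,300,230,430),3),('top',(155,255,235,400),3)):
    a=cv2.resize(cv2.imread(f'pics/{n}0.png')[y0:y1,x0:x1],None,fx=4,fy=4,interpolation=cv2.INTER_CUBIC)
    P=lambda w:(((proj(n,w)+.5-[x0,y0])*4-.5).round().astype(int))
    for w in W:
        p=P(w)
        for i in range(4):
            for u,v in ((i,(i+1)%4),(i+4,(i+1)%4+4),(i,i+4)): cv2.line(a,p[u].tolist(),p[v].tolist(),(0,0,255),1)
    for r,z in ((.017,0),(.017,.09),(.013,.116)):
        cv2.polylines(a,[P(np.c_[bo[0]+r*np.cos(t),bo[1]+r*np.sin(t),0*t+z])],True,(0,0,255),1)
    cv2.imwrite(f'pics/{n}_ov.png',a[:600])
E
python3 ov.py
```

```text
[ 0.63    0.223  -0.0593] res [-0.3  0.   0.6 -0.5 -0.8 -0.8  0.3  0.  -0.4  0.1  0.1 -0.5  0.1 -0.6]
[ 0.6266 -0.2386 -0.1438] res [-0.5 -0.6 -0.8  0.7  1.2 -0.4 -0.  -0.1 -0.4 -0.  -0.  -0.1  0.1 -0.2]
[ 0.6287 -0.2406 -0.1651] res [-1.3 -0.7  1.8 -1.4  1.4  0.8  1.2 -1.6 -0.3 -1.2  0.6  2.4  0.6  2. ]
[0.4296 0.2097 0.    ] res [ 0.1 -0.8 -0.3 -0.2  0.1 -0.5]
```

View pics/top_ov.png

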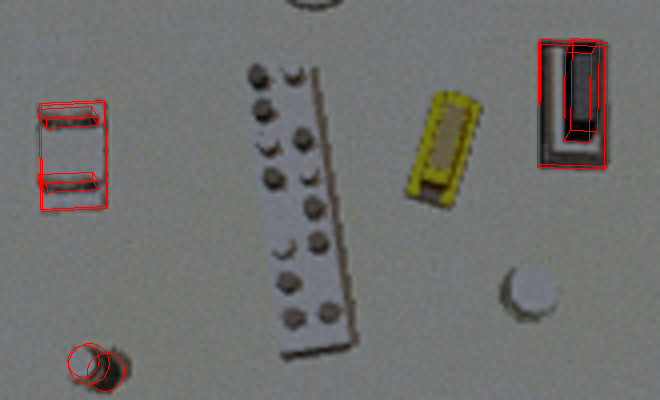

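View pics/scene_ov.png

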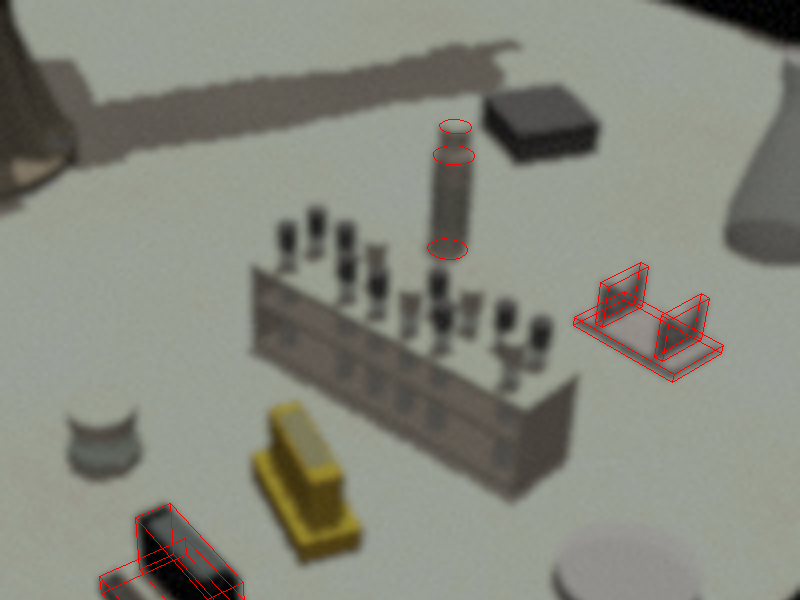

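```bash
cat > go.py <<'E'
# usage: go.py N x y z yaw dip   (mm, deg) -> rows
from h import *
import sys
def Rt(yaw,dip):
    a,d=np.radians([yaw,dip]); f=np.array([np.cos(a),np.sin(a),0]); k=np.array([0,0,1.])
    z=np.cos(d)*f-np.sin(d)*k; y=np.cross(k,f); return np.c_[np.cross(y,z),y,z]
def rows(N,P,M1,p0,M0,dec=1):
    p,M=p0*1000,M0.copy(); tw=[];dp=[]
    for k in range(N,0,-1):
        d=np.round(M.T@((P-p)/k),dec); w=np.round(np.degrees(R.from_matrix(M.T@M1).as_rotvec())/k,dec)
        p=p+M@d; M=M@R.from_rotvec(np.radians(w)).as_matrix(); tw.append((w+0).tolist()); dp.append((d+0).tolist())
    print('twist',tw);print('dp',dp)
def state():
    s=observe(); M=R.from_rotvec(s['orientation']).as_matrix(); return s,s['tcp_pos'],M
if __name__=='__main__':
    s,p,M=state(); a=[float(v) for v in sys.argv[1:]]
    print('t',s['time'],'q',s['joints'].round(3),'p',p.round(4),'open',s['opening'],'F',s['force'].round(1))
    rows(int(a[0]),np.array(a[1:4]),Rt(a[4],a[5]),p,M)
E
python3 go.py 12 360 175 250 16 90
```

```text
t 1.6 q [ 1.163  0.313  0.046  1.304 -0.     1.431] p [0.1522 0.5545 0.2503] open 0.08549643314818127 F [ 0.  -0.4 -0.1]
twist [[0.0, 0.0, -2.6], [0.0, 0.0, -2.6], [0.0, 0.0, -2.6], [0.0, 0.0, -2.6], [0.0, 0.0, -2.6], [0.0, 0.0, -2.6], [0.0, 0.0, -2.6], [0.0, 0.0, -2.6], [0.0, 0.0, -2.6], [0.0, 0.0, -2.6], [0.0, 0.0, -2.7], [0.0, 0.0, -2.6]]
dp [[-25.1, -25.9, 0.0], [-23.9, -27.0, 0.0], [-22.6, -28.1, 0.0], [-21.3, -29.1, 0.0], [-20.0, -30.0, 0.0], [-18.6, -30.9, 0.0], [-17.2, -31.7, 0.1], [-15.7, -32.5, 0.0], [-14.2, -33.1, 0.1], [-12.7, -33.7, 0.0], [-11.2, -34.3, 0.1], [-9.5, -34.8, 0.0]]
```

Call:
step_arm(twist=[[0,0,-2.6],[0,0,-2.6],[0,0,-2.6],[0,0,-2.6],[0,0,-2.6],[0,0,-2.6],[0,0,-2.6],[0,0,-2.6],[0,0,-2.6],[0,0,-2.6],[0,0,-2.6],[0,0,-2.6]], dp=[[-25,-26,0],[-24,-27,0],[-23,-28,0],[-21,-29,0],[-20,-30,0],[-19,-31,0],[-17,-32,0],[-16,-32,0],[-14,-33,0],[-13,-34,0],[-11,-34,0],[-9,-35,0]], jaw=[-1,-1,-1,-1,-1,-1,-1,-1,-1,-1,-1,-1])

```text
time: 3.1
tcp_pos: [0.3605, 0.1739, 0.2505]
orientation: [-0.436, 3.11, 0.0]
force: [0.5, 0.7, 0.1]
opening: 0.0856
grip_force: 0.0
```

```bash
python3 go.py 10 330 182 160 16 30
```

```text
t 3.1 q [ 0.248 -0.027 -0.355  1.242  0.    -0.03 ] p [0.3605 0.1739 0.2505] open 0.08559361283656755 F [0.5 0.7 0.1]
twist [[0.0, -6.0, 0.0], [0.0, -6.0, 0.0], [0.0, -6.0, 0.0], [0.0, -6.0, 0.0], [0.0, -6.0, 0.0], [0.0, -6.0, 0.0], [0.0, -6.0, 0.0], [0.0, -6.0, 0.0], [0.0, -6.0, 0.0], [0.0, -6.0, 0.0]]
dp [[2.7, 1.6, 9.1], [3.6, 1.6, 8.7], [4.5, 1.6, 8.3], [5.4, 1.6, 7.8], [6.2, 1.6, 7.1], [6.9, 1.6, 6.5], [7.5, 1.6, 5.7], [8.1, 1.7, 4.9], [8.5, 1.6, 4.0], [8.9, 1.7, 3.2]]
```

Call:
step_arm(twist=[[0,-6,0],[0,-6,0],[0,-6,0],[0,-6,0],[0,-6,0],[0,-6,0],[0,-6,0],[0,-6,0],[0,-6,0],[0,-6,0]], dp=[[2.7,1.6,9],[3.6,1.6,8.7],[4.5,1.6,8.3],[5.4,1.6,7.8],[6.2,1.6,7.1],[6.9,1.6,6.5],[7.5,1.6,5.7],[8,1.6,5],[8.5,1.6,4],[9,1.7,3]], jaw=[-1,-1,-1,-1,-1,-1,-1,-1,-1,-1])

```text
time: 4.35
tcp_pos: [0.3579, 0.2183, 0.2862]
orientation: [-0.296, 2.212, 0.124]
force: [-0.3, -0.1, 0.5]
opening: 0.0855
grip_force: 0.0
```

```bash
python3 go.py 6 345 185.4 94 16 30
```

```text
t 4.35 q [ 0.479 -0.636 -1.027  0.281 -0.183  0.124] p [0.3579 0.2183 0.2862] open 0.08548191343227823 F [-0.3 -0.1  0.5]
twist [[-0.2, -1.3, 0.0], [-0.3, -1.3, 0.0], [-0.2, -1.3, 0.0], [-0.3, -1.3, 0.0], [-0.2, -1.3, 0.0], [-0.3, -1.2, 0.1]]
dp [[27.5, -4.3, 16.9], [27.9, -4.3, 16.3], [28.3, -4.4, 15.6], [28.6, -4.5, 14.9], [28.9, -4.5, 14.3], [29.2, -4.6, 13.5]]
```

```bash
cat > kin.py <<'E'
from h import *
from go import Rt
from scipy.optimize import least_squares
OBS=[([1.16337833,.313161788,.0460916,1.30360627,-2.3e-5,1.43121],[.1521889,.55452591,.25034152],[.419445652,3.11341095,1.7e-4]),
([.248,-.027,-.355,1.242,0,-.03],[.3605,.1739,.2505],[-.436,3.11,0]),
([.479,-.636,-1.027,.281,-.183,.124],[.3579,.2183,.2862],[-.296,2.212,.124])]
def fk(q,P):
    h,L2,L3,o,T,e=P; a=R.from_euler('z',q[0]); pt=q[1]-q[2]+q[3]; g=q[1]-q[2]
    w=np.array([L2*np.sin(q[1])+L3*np.cos(g),o,h+L2*np.cos(q[1])-L3*np.sin(g)])
    # pitch frame: z=tool dir, y=left, x=-f when vertical
    z=np.array([np.cos(pt),0,-np.sin(pt)]); y=np.array([0,1.,0]); x=np.cross(y,z)
    M=R.from_matrix(np.c_[x,y,z]); W=a*M*R.from_euler('x',q[4])*R.from_euler('z',q[5])
    p=a.apply(w+e*x)+(a*M*R.from_euler('x',q[4])).apply([0,0,T]); return p,W
def res(P): return np.concatenate([fk(q,P)[0]-p for q,p,_ in OBS])
S=least_squares(res,[.306,.506,.428,.08,.42,0]); P=S.x
lo=[-2.76,-.86,-1.03,-2.2,-1.47,-3.14]; hi=[2.76,1.69,1.26,2.34,1.5,3.14]
def ik(p,M,q0):
    f=lambda q:np.r_[(fk(q,P)[0]-p)*10,(fk(q,P)[1].inv()*R.from_matrix(M)).as_rotvec()]
    best=min((least_squares(f,np.clip(q,np.array(lo)+.01,np.array(hi)-.01),bounds=(lo,hi)) for q in q0),key=lambda s:s.cost)
    return best.x.round(2),best.cost
if __name__=='__main__':
    print(P.round(4),res(P).round(4)); 
    for q,p,r in OBS: print('rot err',(fk(q,P)[1].inv()*R.from_rotvec(r)).as_rotvec().round(3))
    rng=np.random.default_rng(0); Q=[rng.uniform(lo,hi) for _ in range(25)]
    for ps in (-30,-45,-60,-75):
      for d in (15,30):
        print(ps,d,ik(np.array([.43,.21,.05]),Rt(ps,d),Q), ik(np.array([.63,.223,.05]),Rt(-3.4,d+90),Q))
    print('rd',ik(np.array([.627,-.239,.05]),Rt(-8.5,90),Q),ik(np.array([.63,.223,.13]),Rt(-3.4,90),Q))
E
python3 kin.py
```

```text
[ 0.2992  0.3324  0.4246  0.048   0.246  -0.0342] [ 0.0201 -0.034   0.007   0.042  -0.0224 -0.0018 -0.0406  0.051  -0.0053]
rot err [ 0. -0.  0.]
rot err [ 0.    -0.    -0.001]
rot err [ 0.363 -0.046  0.   ]
-30 15 (array([ 0.85,  0.9 , -0.41, -0.38,  1.25,  0.92]), np.float64(1.169809848220807e-30)) (array([ 0.24,  1.1 ,  0.73,  1.45, -0.08,  0.29]), np.float64(9.653893587625278e-31))
-30 30 (array([ 0.79,  0.69, -0.51, -0.04,  0.99,  1.09]), np.float64(7.57299728257366e-31)) (array([ 0.22,  1.42,  1.26,  1.9 , -0.14,  0.24]), np.float64(0.00012005811888803388))
-45 15 (array([ 0.86,  0.88, -0.29,  0.68,  1.3 ,  1.85]), np.float64(1.6216330131740526e-31)) (array([ 0.24,  1.1 ,  0.73,  1.45, -0.08,  0.29]), np.float64(9.653893587625278e-31))
-45 30 (array([ 0.81,  0.72, -0.36,  0.53,  1.05,  1.61]), np.float64(1.7487443895036102e-31)) (array([ 0.22,  1.42,  1.26,  1.9 , -0.14,  0.24]), np.float64(0.00012005811888803388))
-60 15 (array([ 0.84,  0.93, -0.07,  1.42,  1.17,  2.47]), np.float64(3.3780811224552117e-31)) (array([ 0.24,  1.1 ,  0.73,  1.45, -0.08,  0.29]), np.float64(9.653893587625278e-31))
-60 30 (array([ 0.79,  0.78, -0.18,  1.04,  0.99,  2.07]), np.float64(5.985790267155529e-31)) (array([ 0.22,  1.42,  1.26,  1.9 , -0.14,  0.24]), np.float64(0.00012005811888803388))
-75 15 (array([0.79, 1.03, 0.15, 1.77, 0.99, 2.72]), np.float64(4.102230781544812e-31)) (array([ 0.24,  1.1 ,  0.73,  1.45, -0.08,  0.29]), np.float64(9.653893587625278e-31))
-75 30 (array([0.75, 0.86, 0.01, 1.4 , 0.87, 2.39]), np.float64(6.771569684465521e-31)) (array([ 0.22,  1.42,  1.26,  1.9 , -0.14,  0.24]), np.float64(0.00012005811888803388))
rd (array([-0.44,  0.92,  0.41,  1.07, -0.  , -0.29]), np.float64(5.889609684200666e-31)) (array([ 0.27,  0.8 ,  0.42,  1.2 , -0.  ,  0.33]), np.float64(3.468262171101802e-30))
```

```bash
sed -i "s/R.from_euler('x',q\[4\])/R.from_euler('x',-q[4])/g" kin.py; python3 kin.py
```

```text
[ 0.3008  0.473   0.4298  0.0863  0.3853 -0.0046] [-0.0076 -0.0017  0.0017  0.0051  0.0077 -0.0007  0.0036 -0.0123 -0.001 ]
rot err [ 0. -0.  0.]
rot err [ 0.    -0.    -0.001]
rot err [ 0.    -0.001  0.   ]
-30 15 (array([ 1.09,  0.94, -0.6 ,  0.21, -1.31,  1.75]), np.float64(9.950317057676654e-31)) (array([0.18, 0.87, 0.44, 1.39, 0.06, 0.23]), np.float64(2.358901045955457e-31))
-30 30 (array([ 1.  ,  0.7 , -0.68,  0.11, -1.04,  1.47]), np.float64(7.35416349264266e-31)) (array([0.15, 1.13, 0.85, 1.81, 0.1 , 0.18]), np.float64(6.611840470484156e-31))
-45 15 (array([ 1.06,  0.96, -0.37,  1.03, -1.19,  2.4 ]), np.float64(5.6579969906208215e-30)) (array([0.18, 0.87, 0.44, 1.39, 0.06, 0.23]), np.float64(2.358901045955457e-31))
-45 30 (array([ 0.98,  0.75, -0.46,  0.69, -1.01,  1.95]), np.float64(5.4503817426158775e-31)) (array([0.15, 1.13, 0.85, 1.81, 0.1 , 0.18]), np.float64(6.611840470484156e-31))
-60 15 (array([ 0.99,  1.02, -0.13,  1.45, -1.04,  2.67]), np.float64(4.6915653445273065e-31)) (array([0.18, 0.87, 0.44, 1.39, 0.06, 0.23]), np.float64(2.358901045955457e-31))
-60 30 (array([ 0.93,  0.82, -0.25,  1.1 , -0.92,  2.28]), np.float64(6.005049566599401e-31)) (array([0.15, 1.13, 0.85, 1.81, 0.1 , 0.18]), np.float64(6.611840470484156e-31))
-75 15 (array([ 0.91,  1.1 ,  0.1 ,  1.72, -0.88,  2.81]), np.float64(2.946672814912471e-31)) (array([0.18, 0.87, 0.44, 1.39, 0.06, 0.23]), np.float64(2.358901045955457e-31))
-75 30 (array([ 0.86,  0.9 , -0.04,  1.4 , -0.8 ,  2.51]), np.float64(2.4883014881483087e-31)) (array([0.15, 1.13, 0.85, 1.81, 0.1 , 0.18]), np.float64(6.611840470484156e-31))
rd (array([-0.49,  0.68,  0.11,  1.  ,  0.  , -0.34]), np.float64(9.016761441193385e-32)) (array([ 0.21,  0.6 ,  0.17,  1.15, -0.  ,  0.27]), np.float64(6.416588549177849e-31))
```

```bash
python3 - <<'E'
from fit import *
print('slidebox top c',ray('scene',sc((465,80)),.034),'flask foot',ray('scene',sc((642,182)),0))
E
python3 go.py 12 330 310 240 -45 25
```

```text
[ 0.63    0.223  -0.0593] res [-0.3  0.   0.6 -0.5 -0.8 -0.8  0.3  0.  -0.4  0.1  0.1 -0.5  0.1 -0.6]
[ 0.6266 -0.2386 -0.1438] res [-0.5 -0.6 -0.8  0.7  1.2 -0.4 -0.  -0.1 -0.4 -0.  -0.  -0.1  0.1 -0.2]
[ 0.6287 -0.2406 -0.1651] res [-1.3 -0.7  1.8 -1.4  1.4  0.8  1.2 -1.6 -0.3 -1.2  0.6  2.4  0.6  2. ]
[0.4296 0.2097 0.    ] res [ 0.1 -0.8 -0.3 -0.2  0.1 -0.5]
slidebox top c [0.35032771 0.42574009 0.034     ] flask foot [0.61824065 0.42722896 0.        ]
t 4.35 q [ 0.479 -0.636 -1.027  0.281 -0.183  0.124] p [0.3579 0.2183 0.2862] open 0.08548191343227823 F [-0.3 -0.1  0.5]
twist [[4.2, -0.9, 2.7], [4.2, -0.9, 2.7], [4.2, -0.9, 2.6], [4.2, -0.9, 2.7], [4.2, -0.9, 2.7], [4.2, -1.0, 2.6], [4.3, -0.9, 2.7], [4.2, -1.0, 2.6], [4.2, -0.9, 2.7], [4.3, -1.0, 2.6], [4.2, -0.9, 2.7], [4.3, -1.0, 2.6]]
dp [[3.1, 8.0, 2.1], [3.5, 8.0, 1.4], [3.9, 7.9, 0.8], [4.3, 7.8, 0.1], [4.7, 7.5, -0.5], [5.0, 7.3, -1.1], [5.3, 6.9, -1.7], [5.6, 6.5, -2.3], [5.8, 6.0, -2.9], [6.0, 5.6, -3.4], [6.2, 5.0, -3.9], [6.3, 4.4, -4.4]]
```

Call:
step_arm(twist=[[4.2,-0.9,2.7],[4.2,-0.9,2.7],[4.2,-0.9,2.6],[4.2,-0.9,2.7],[4.2,-0.9,2.7],[4.2,-1,2.6],[4.3,-0.9,2.7],[4.2,-1,2.6],[4.2,-0.9,2.7],[4.3,-1,2.6],[4.2,-0.9,2.7],[4.3,-1,2.6]], dp=[[3,8,2],[3.5,8,1.5],[4,8,1],[4.3,7.8,0],[4.7,7.5,-0.5],[5,7.3,-1],[5.3,7,-1.7],[5.6,6.5,-2.3],[5.8,6,-3],[6,5.6,-3.4],[6.2,5,-4],[6.3,4.4,-4.4]], jaw=[-1,-1,-1,-1,-1,-1,-1,-1,-1,-1,-1,-1])

```text
time: 5.85
tcp_pos: [0.3299, 0.3109, 0.2388]
orientation: [0.783, 1.888, -0.501]
force: [-0.1, 0.9, 0.7]
opening: 0.0853
grip_force: 0.0
```

```bash
python3 go.py 8 353 287 98 -45 25
```

```text
t 5.85 q [ 1.118  0.48  -0.219  1.487 -1.027  2.258] p [0.3299 0.3109 0.2388] open 0.0853450175692158 F [-0.1  0.9  0.7]
twist [[0.0, 0.0, 0.0], [0.0, 0.0, 0.0], [0.0, 0.0, 0.0], [0.0, 0.0, 0.0], [0.0, 0.0, 0.0], [0.0, 0.0, 0.0], [-0.1, 0.0, 0.0], [0.0, 0.0, 0.1]]
dp [[14.2, 0.0, 11.2], [14.2, 0.0, 11.2], [14.2, 0.0, 11.2], [14.2, 0.0, 11.2], [14.2, 0.0, 11.2], [14.2, -0.1, 11.2], [14.2, 0.0, 11.2], [14.2, -0.1, 11.2]]
```

Call:
step_arm(twist=[[0,0,0],[0,0,0],[0,0,0],[0,0,0],[0,0,0],[0,0,0],[0,0,0],[0,0,0],[0,0,0]], dp=[[14.2,0,11.2],[14.2,0,11.2],[14.2,0,11.2],[14.2,0,11.2],[14.2,0,11.2],[14.2,0,11.2],[14.2,0,11.2],[14.2,0,11.2],[0,0,20]], jaw=[-1,-1,-1,-1,-1,-1,-1,-1,-1])

```text
time: 6.98
tcp_pos: [0.366, 0.2742, 0.0886]
orientation: [0.778, 1.89, -0.5]
force: [0.7, -0.7, -1.1]
opening: 0.0852
grip_force: 0.0
```

```bash
python3 - <<'E'
from h import *
im=read_camera('scene'); cv2.imwrite('pics/pg.png',cv2.resize(im[100:230,260:430,::-1],None,fx=4,fy=4,interpolation=cv2.INTER_CUBIC))
E
python3 go.py 5 430 210 48 -45 25
```

```text
t 7.025 q [ 1.016  0.601 -0.449  0.978 -1.08   2.075] p [0.3666 0.2724 0.0882] open 0.08510283482031508 F [ 0.4 -2.1 -1. ]
twist [[0.0, 0.0, 0.0], [0.0, 0.0, 0.0], [0.0, 0.0, 0.1], [0.0, 0.0, 0.0], [-0.1, 0.0, 0.1]]
dp [[-0.2, 0.2, 19.5], [-0.3, 0.2, 19.5], [-0.2, 0.1, 19.5], [-0.3, 0.2, 19.5], [-0.2, 0.1, 19.6]]
```

View pics/pg.png

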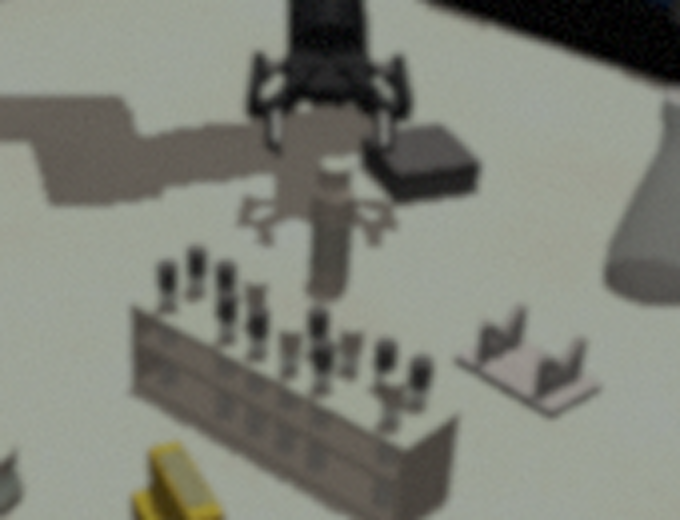

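The picture shows the bottle (330,240) centred between the open fingers (275 and 385), and the cradle is free.

Call:
step_arm(twist=[[0,0,0],[0,0,0],[0,0,0],[0,0,0],[0,0,0],[0,0,0],[0,0,0],[0,0,0],[0,0,0],[0,0,0]], dp=[[0,0,19.5],[0,0,19.5],[0,0,19.5],[0,0,19.5],[0,0,19.5],[0,0,0],[0,0,0],[0,0,0],[0,0,0],[0,0,0]], jaw=[-1,-1,-1,-1,-1,1,1,1,1,1], newtons=40)

```text
time: 8.28
tcp_pos: [0.4285, 0.2118, 0.0488]
orientation: [0.779, 1.889, -0.499]
force: [-1.5, 1.6, 3.7]
opening: 0.033
grip_force: 39.5
```

```bash
python3 go.py 4 430 210 130 -45 25; python3 - <<'E'
from kin import *
s=observe();q=s['joints']
# check plan
for p,a,d in [((.43,.21,.048),-45,25),((.43,.21,.2),-45,25),((.47,.22,.2),-30,60),((.52,.225,.2),-15,90),((.58,.223,.18),-3.4,115),((.63,.223,.15),-3.4,115),((.63,.223,.05),-3.4,115)]:
    q,c=ik(np.array(p),Rt(a,d),[q]); print(q,c)
E
```

```text
t 8.275 q [ 0.833  0.562 -0.653  0.456 -1.132  1.679] p [0.4285 0.2118 0.0488] open 0.032959832977723494 F [-1.5  1.6  3.7]
twist [[0.0, 0.0, 0.0], [0.0, 0.0, 0.0], [0.0, 0.0, 0.1], [0.0, 0.0, 0.0]]
dp [[-18.7, -0.1, -8.0], [-18.6, -0.1, -8.1], [-18.7, -0.1, -8.0], [-18.6, -0.1, -8.1]]
[ 1.01  0.83 -0.43  0.77 -1.08  2.07] 1.1166541817557193e-30
[ 1.01  0.51 -0.44  1.07 -1.08  2.07] 7.880905332432569e-31
[ 0.61  0.14 -0.44  0.75 -0.47  1.07] 5.168907081243683e-30
[ 0.26  0.34 -0.05  1.19 -0.    0.52] 4.539349741419325e-30
[0.17 0.81 0.59 1.78 0.1  0.21] 1.0296181643092005e-21
[0.16 0.96 0.8  1.83 0.09 0.2 ] 4.142869460881485e-19
[0.16 1.03 0.7  1.66 0.09 0.2 ] 3.149500255949152e-21
```

Call:
step_arm(twist=[[0,0,0],[0,0,0],[0,0,0],[0,0,0],[0,0,0]], dp=[[-14,0,-6],[-28,0,-12],[-28,0,-12],[-28,0,-12],[-28,0,-12]], jaw=[1,1,1,1,1])

```text
time: 8.9
tcp_pos: [0.4315, 0.208, 0.187]
orientation: [0.78, 1.89, -0.5]
force: [0.1, 0.2, -0.8]
opening: 0.0325
grip_force: 39.9
```

```bash
python3 go.py 11 520 225 215 -15 85
```

```text
t 8.9 q [ 0.822  0.319 -0.559  0.773 -1.132  1.656] p [0.4315 0.208  0.187 ] open 0.03245389385305281 F [ 0.1  0.2 -0.8]
twist [[-1.6, 5.3, -2.3], [-1.6, 5.3, -2.3], [-1.7, 5.3, -2.3], [-1.6, 5.3, -2.3], [-1.6, 5.3, -2.3], [-1.7, 5.3, -2.4], [-1.6, 5.3, -2.3], [-1.7, 5.3, -2.4], [-1.7, 5.4, -2.3], [-1.6, 5.3, -2.4], [-1.6, 5.4, -2.3]]
dp [[-4.3, 6.8, 3.1], [-4.8, 6.5, 2.8], [-5.3, 6.2, 2.6], [-5.8, 5.9, 2.2], [-6.2, 5.6, 1.8], [-6.6, 5.3, 1.4], [-6.9, 5.0, 0.9], [-7.2, 4.7, 0.4], [-7.4, 4.5, -0.1], [-7.5, 4.1, -0.7], [-7.5, 3.9, -1.3]]
```

Call:
step_arm(twist=[[-1.6,5.3,-2.3],[-1.6,5.3,-2.3],[-1.7,5.3,-2.3],[-1.6,5.3,-2.3],[-1.6,5.3,-2.3],[-1.7,5.3,-2.4],[-1.6,5.3,-2.3],[-1.7,5.3,-2.4],[-1.7,5.4,-2.3],[-1.6,5.3,-2.4],[-1.6,5.4,-2.3]], dp=[[-4.3,6.8,3],[-4.8,6.5,2.8],[-5.3,6.2,2.6],[-5.8,6,2.2],[-6.2,5.6,1.8],[-6.6,5.3,1.4],[-7,5,1],[-7.2,4.7,0.4],[-7.4,4.5,0],[-7.5,4,-0.7],[-7.5,4,-1.3]], jaw=[1,1,1,1,1,1,1,1,1,1,1])

```text
time: 10.28
tcp_pos: [0.5198, 0.225, 0.2145]
orientation: [0.398, 3.032, -0.017]
force: [-0.6, 0.1, -1.3]
opening: 0.0332
grip_force: 39.8
```

```bash
python3 go.py 10 633.8 222.8 140 -3.4 115
```

```text
t 10.275 q [ 0.289  0.256 -0.124  1.12  -0.044  0.548] p [0.5198 0.225  0.2145] open 0.033152361269939236 F [-0.6  0.1 -1.3]
twist [[0.2, 3.0, -1.2], [0.2, 3.0, -1.1], [0.2, 3.0, -1.2], [0.2, 3.0, -1.1], [0.2, 3.0, -1.2], [0.2, 2.9, -1.1], [0.2, 3.0, -1.2], [0.2, 2.9, -1.1], [0.2, 3.0, -1.2], [0.2, 2.9, -1.1]]
dp [[-10.4, 2.7, 8.4], [-10.9, 2.5, 7.8], [-11.3, 2.4, 7.2], [-11.7, 2.1, 6.6], [-12.1, 1.9, 5.9], [-12.4, 1.7, 5.3], [-12.7, 1.5, 4.7], [-13.0, 1.2, 4.0], [-13.2, 1.0, 3.3], [-13.3, 0.7, 2.6]]
```

Call:
step_arm(twist=[[0.2,3,-1.2],[0.2,3,-1.1],[0.2,3,-1.2],[0.2,3,-1.1],[0.2,3,-1.2],[0.2,2.9,-1.1],[0.2,3,-1.2],[0.2,2.9,-1.1],[0.2,3,-1.2],[0.2,2.9,-1.1],[0,0,0]], dp=[[-10.4,2.7,8.4],[-11,2.5,7.8],[-11.3,2.4,7.2],[-11.7,2,6.6],[-12,2,6],[-12.4,1.7,5.3],[-12.7,1.5,4.7],[-13,1.2,4],[-13.2,1,3.3],[-13.3,0.7,2.6],[0,0,0]], jaw=[1,1,1,1,1,1,1,1,1,1,1])

```text
time: 11.65
tcp_pos: [0.6345, 0.2222, 0.1358]
orientation: [-0.084, -2.703, -0.015]
force: [-0.2, -0.5, -1.2]
opening: 0.0329
grip_force: 39.9
```

```bash
python3 - <<'E'
from h import *
a=read_camera('scene')[110:240,330:470,::-1]; b=read_camera('top')[145:235,200:300,::-1]
cv2.imwrite('pics/hov.png',np.vstack([cv2.resize(a,(420,390),interpolation=cv2.INTER_CUBIC)[:,:400],cv2.resize(b,(400,360),interpolation=cv2.INTER_CUBIC)[:200]]))
E
python3 go.py 4 633.8 222.8 75 -3.4 115
```

```text
t 11.75 q [0.177 0.954 0.793 1.832 0.098 0.217] p [0.6343 0.2229 0.139 ] open 0.032928321416186054 F [ 0.9 -0.2 -1.1]
twist [[0.0, 0.0, 0.0], [0.0, 0.1, 0.0], [0.0, 0.0, -0.1], [0.0, 0.1, 0.0]]
dp [[-6.6, 0.0, 14.6], [-6.6, 0.0, 14.6], [-6.6, 0.0, 14.5], [-6.7, 0.0, 14.6]]
```

View pics/hov.png

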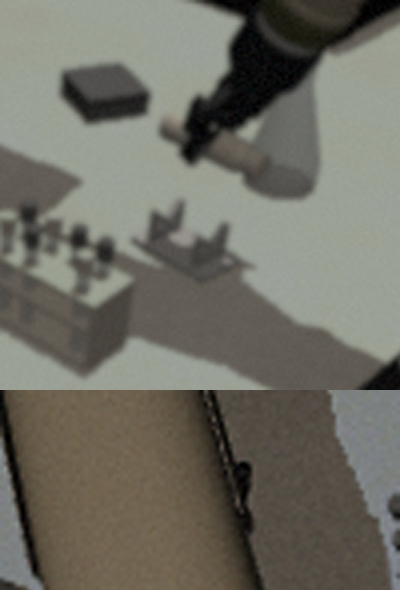

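```bash
python3 - <<'E'
from h import *
c=np.array([.6343,.2229,.139]);f=np.array([np.cos(.059),-np.sin(.059),0])
print(proj('scene',[c-f*.0488,c+f*.067,c]), (proj('scene',[c-f*.0488,c+f*.067,c])-[330,110])*3)
E
```

```text
[[385.85656374 149.94845593]
 [417.27606011 164.89636781]
 [398.61829846 156.02348892]] [[167.56969123 119.84536778]
 [261.82818033 164.68910344]
 [205.85489537 138.07046675]]
```

Call:
step_arm(twist=[[0,0,0],[0,0,0],[0,0,0],[0,0,0],[0,0,0]], dp=[[-6.6,0,14.6],[-6.6,0,14.6],[-6.6,0,14.6],[-6.6,0,14.6],[0,0,0]], jaw=[1,1,1,1,1])

```text
time: 12.38
tcp_pos: [0.6328, 0.2228, 0.0729]
orientation: [-0.082, -2.704, -0.016]
force: [-0.3, -0.2, -1.1]
opening: 0.0329
grip_force: 39.9
```

```bash
python3 go.py 5 633.8 222.8 51 -3.4 115
```

```text
t 12.375 q [0.177 0.973 0.669 1.693 0.098 0.217] p [0.6328 0.2228 0.0729] open 0.03289352734683841 F [-0.3 -0.2 -1.1]
twist [[0.0, 0.0, 0.0], [0.0, 0.0, 0.0], [0.0, 0.0, 0.0], [0.0, 0.0, -0.1], [-0.1, 0.0, 0.0]]
dp [[-2.0, 0.0, 3.9], [-2.0, 0.0, 3.9], [-2.1, 0.0, 3.9], [-2.0, 0.1, 3.9], [-2.1, 0.0, 3.8]]
```

Call:
step_arm(twist=[[0,0,0],[0,0,0],[0,0,0],[0,0,0],[0,0,0],[0,0,0]], dp=[[-2,0,4],[-2,0,4],[-2,0,4],[-2,0,4],[-2,0,3.5],[0,0,0]], jaw=[1,1,1,1,1,1])

```text
time: 13.12
tcp_pos: [0.6346, 0.2229, 0.0526]
orientation: [-0.082, -2.707, -0.017]
force: [-0.7, -0.3, -1.0]
opening: 0.0329
grip_force: 39.9
```

Call:
step_arm(twist=[[0,0,0],[0,0,0],[0,0,0]], dp=[[-0.6,0,1.4],[-0.4,0,0.9],[0,0,0]], jaw=[1,1,1])

```text
time: 13.5
tcp_pos: [0.6348, 0.223, 0.0509]
orientation: [-0.082, -2.708, -0.017]
force: [0.9, 0.5, -0.0]
opening: 0.0325
grip_force: 40.0
```

Call:
step_arm(twist=[[0,0,0],[0,0,0],[0,0,0]], dp=[[-0.4,0,0.9],[-0.3,0,0.7],[0,0,0]], jaw=[1,1,1])

```text
time: 13.88
tcp_pos: [0.635, 0.2233, 0.0497]
orientation: [-0.082, -2.708, -0.018]
force: [1.2, 1.2, 4.9]
opening: 0.0327
grip_force: 40.2
```

Call:
step_arm(twist=[[0,0,0],[0,0,0],[0,0,0],[0,0,0],[0,0,0],[0,0,0],[0,0,0],[0,0,0],[0,0,0]], dp=[[0,0,0],[0,0,0],[0,0,0],[0,0,0],[0,0,-10],[0,0,-20],[0,0,-25],[0,0,-30],[0,0,-30]], jaw=[0,-0.5,-0.5,-0.5,-0.5,-0.5,-0.5,-0.5,-0.5])

```text
time: 15.0
tcp_pos: [0.6791, 0.219, 0.1537]
orientation: [-0.083, -2.711, -0.019]
force: [78.9, 15.3, 48.3]
opening: 0.064
grip_force: 0.0
```

```bash
python3 go.py 8 600 222 280 -15 90
```

```text
t 15.0 q [0.163 1.161 1.265 2.095 0.093 0.204] p [0.6791 0.219  0.1537] open 0.06399960658003048 F [78.9 15.3 48.3]
twist [[-0.3, -3.1, 1.4], [-0.3, -3.1, 1.4], [-0.3, -3.1, 1.4], [-0.3, -3.0, 1.4], [-0.3, -3.1, 1.4], [-0.3, -3.0, 1.4], [-0.3, -3.1, 1.5], [-0.3, -3.0, 1.4]]
dp [[15.6, -0.2, -10.2], [15.0, -0.5, -11.1], [14.3, -0.9, -11.9], [13.7, -1.1, -12.6], [12.9, -1.4, -13.3], [12.2, -1.6, -14.0], [11.4, -1.8, -14.7], [10.5, -2.1, -15.2]]
```

Call:
step_arm(twist=[[0,-1,0],[0,-3,0],[0,-3,1],[0,-3,1.5],[0,-3,1.5],[0,-3,1.5],[0,-3,1.5],[0,-3,1.5],[0,-3,1.5]], dp=[[8,0,0],[14,0,-6],[15,0,-9],[15,0,-12],[13,0,-13],[12,0,-14],[11,0,-15],[10,0,-15],[0,0,0]], jaw=[-0.5,-0.5,-0.5,-0.5,-0.5,-0.5,-0.5,-0.5,-0.5])

```text
time: 16.12
tcp_pos: [0.6059, 0.2284, 0.2637]
orientation: [0.363, 3.108, -0.045]
force: [0.6, -0.5, 0.2]
opening: 0.0644
grip_force: 0.0
```

```bash
python3 go.py 12 620 -100 270 -8.5 90;  python3 - <<'E'
from h import *
s=observe(); print(s['joints'].round(3))
E
```

```text
t 16.125 q [ 0.25   0.46   0.295  1.405 -0.031  0.483] p [0.6059 0.2284 0.2637] open 0.06438551735709121 F [ 0.6 -0.5  0.2]
twist [[-0.1, 0.1, -0.4], [-0.1, 0.1, -0.4], [-0.1, 0.1, -0.4], [-0.1, 0.1, -0.4], [-0.1, 0.0, -0.4], [-0.2, 0.1, -0.4], [-0.1, 0.0, -0.4], [-0.2, 0.1, -0.4], [-0.1, 0.0, -0.4], [-0.2, 0.1, -0.4], [-0.1, 0.0, -0.4], [-0.2, 0.1, -0.4]]
dp [[-7.5, -26.4, 0.3], [-7.3, -26.4, 0.2], [-7.1, -26.5, 0.2], [-6.9, -26.5, 0.1], [-6.7, -26.6, 0.1], [-6.5, -26.6, 0.0], [-6.3, -26.6, -0.1], [-6.2, -26.7, -0.1], [-6.0, -26.7, -0.2], [-5.8, -26.8, -0.3], [-5.6, -26.8, -0.4], [-5.4, -26.9, -0.4]]
[ 0.25   0.46   0.295  1.405 -0.031  0.483]
```

Call:
step_arm(twist=[[-0.1,0.1,-0.4],[-0.1,0.1,-0.4],[-0.1,0.1,-0.4],[-0.1,0.1,-0.4],[-0.1,0,-0.4],[-0.2,0.1,-0.4],[-0.1,0,-0.4],[-0.2,0.1,-0.4],[-0.1,0,-0.4],[-0.2,0.1,-0.4],[-0.1,0,-0.4],[-0.2,0.1,-0.4]], dp=[[-7.5,-26.4,0],[-7.3,-26.4,0],[-7,-26.5,0],[-7,-26.5,0],[-6.7,-26.6,0],[-6.5,-26.6,0],[-6.3,-26.6,0],[-6.2,-26.7,0],[-6,-26.7,0],[-5.8,-26.8,0],[-5.6,-26.8,0],[-5.4,-26.9,0]], jaw=[-0.5,-0.5,-1,-1,-1,-1,-1,-1,-1,-1,-1,-1])

```text
time: 17.62
tcp_pos: [0.62, -0.1013, 0.2674]
orientation: [-0.232, -3.128, 0.001]
force: [0.1, 1.1, 0.0]
opening: 0.0854
grip_force: 0.0
```

```bash
python3 - <<'E'
from h import *
a=read_camera('scene'); b=read_camera('top'); 
cv2.imwrite('pics/A1.png',a[:,:,::-1]);cv2.imwrite('pics/B1.png',b[:,:,::-1])
a=a[130:230,350:450,::-1]; b=b[160:235,220:330,::-1]
cv2.imwrite('pics/laid.png',np.hstack([cv2.resize(a,(400,400),interpolation=cv2.INTER_CUBIC),cv2.resize(b[:,:75],(400,400),interpolation=cv2.INTER_CUBIC)]))
for n in('scene','top'):
    print([(x['extent'],x['conf']) for x in cut_out(n,'bottle')[:2]],[(np.round(x['point'],1),x['conf'],ray(n,x['point'],.05).round(3)) for x in spot_point(n,'bottle_mid')[:2]])
E
python3 go.py 6 627 -239 180 -8.5 90
```

```text
[([383.0, 168.8, 30.0, 26.6], 0.61), ([261.5, 238.5, 34.8, 39.8], 0.17)] [(array([394.3, 183.2]), 0.88, array([0.639, 0.215, 0.05 ]))]
[([246.2, 172.0, 11.8, 33.6], 0.56)] [(array([254.4, 190. ]), 0.79, array([0.63 , 0.209, 0.05 ]))]
t 17.925 q [-0.287  0.422  0.243  1.398 -0.002 -0.139] p [ 0.6198 -0.0997  0.2667] open 0.08537712927204452 F [ 0.5 -0.2  0.1]
twist [[0.0, -0.1, 0.0], [0.0, 0.0, 0.0], [0.0, -0.1, 0.0], [0.0, 0.0, 0.0], [0.0, -0.1, 0.0], [-0.1, 0.0, 0.0]]
dp [[-4.7, -22.8, 14.4], [-4.7, -22.8, 14.5], [-4.6, -22.8, 14.5], [-4.6, -22.7, 14.4], [-4.7, -22.8, 14.5], [-4.6, -22.7, 14.5]]
```

View pics/laid.png

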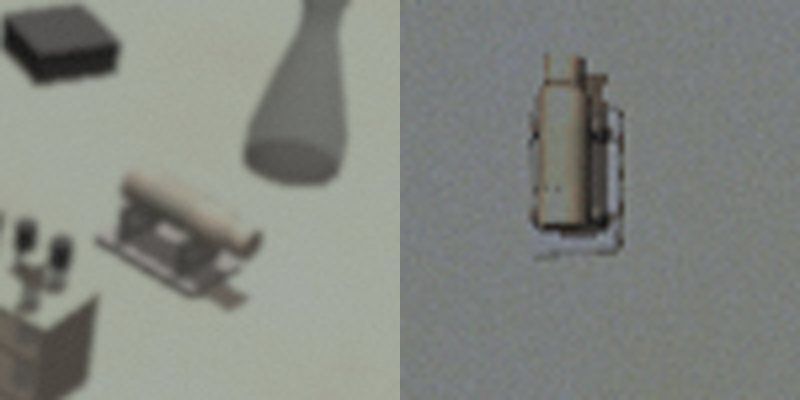

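Call:
step_arm(twist=[[0,0,0],[0,0,0],[0,0,0],[0,0,0],[0,0,0],[0,0,0],[0,0,0],[0,0,0],[0,0,0],[0,0,0]], dp=[[-4.7,-22.8,14.5],[-4.7,-22.8,14.5],[-4.6,-22.8,14.5],[-4.6,-22.8,14.5],[-4.6,-22.8,14.5],[-4.6,-22.8,14.5],[0,0,28],[0,0,26],[0,0,26],[0,0,0]], jaw=[-1,-1,-1,-1,-1,-1,-1,-1,-1,-1])

```text
time: 19.18
tcp_pos: [0.6244, -0.2397, 0.0963]
orientation: [-0.233, -3.122, -0.002]
force: [-0.6, -0.3, 0.8]
opening: 0.0855
grip_force: 0.0
```

```bash
python3 - <<'E'
from h import *
a=read_camera('scene')
a=a[200:300,220:360,::-1]
cv2.imwrite('pics/rdg.png',cv2.resize(a,(784,560),interpolation=cv2.INTER_CUBIC))
p=ray('top',(251,170.3),.063);b=ray('top',(250.4,202.7),.067);print('cap,base',p,b)
E
python3 go.py 4 627 -239 51 -8.5 90
```

```text
cap,base [0.70019409 0.21408111 0.063     ] [0.58231428 0.22392001 0.067     ]
t 19.225 q [-0.485  0.576  0.075  1.077 -0.003 -0.336] p [ 0.6254 -0.2401  0.0982] open 0.08521332188638707 F [-0.3  0.7  0.2]
twist [[0.0, -0.1, 0.0], [0.0, -0.1, 0.0], [0.0, -0.1, 0.0], [0.0, -0.2, 0.0]]
dp [[-0.4, 0.3, 11.8], [-0.4, 0.3, 11.8], [-0.4, 0.4, 11.8], [-0.4, 0.3, 11.8]]
```

View pics/rdg.png

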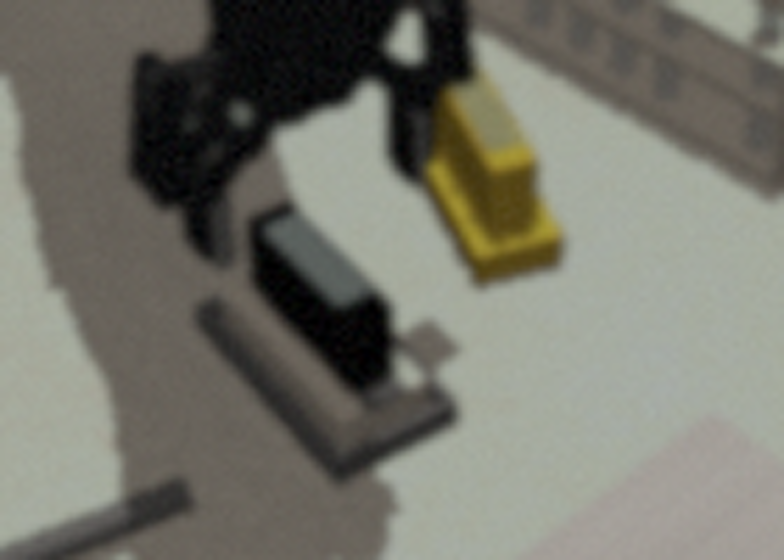

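```bash
python3 - <<'E'
from h import *
for c in [(255,217),(290,207),(388,297),(348,307)]: print(ray('scene',((c[0]+.5)/5.6-.5+220,(c[1]+.5)/5.6-.5+200),.067).round(4))
E
```

```text
[ 0.5863 -0.2411  0.067 ]
[ 0.5915 -0.2261  0.067 ]
[ 0.6634 -0.2327  0.067 ]
[ 0.6565 -0.2485  0.067 ]
```

The fingers straddle the black bar (centre about (320,256) in the crop), clear of the dock and of the yellow look-alike.

Call:
step_arm(twist=[[0,0,0],[0,0,0],[0,0,0],[0,0,0],[0,0,0],[0,0,0],[0,0,0],[0,0,0],[0,0,0],[0,0,0],[0,0,0]], dp=[[-0.3,0.3,12],[0,0.3,12],[0,0.3,12],[0,0.3,10],[0,0,0],[0,0,0],[0,0,0],[0,0,0],[0,0,0],[0,0,0],[0,0,0]], jaw=[-1,-1,-1,-1,-1,1,1,1,1,1,1], newtons=70)

```text
time: 20.6
tcp_pos: [0.6266, -0.2389, 0.0538]
orientation: [-0.233, -3.128, 0.002]
force: [0.0, -0.2, 4.0]
opening: 0.0232
grip_force: 69.0
```

```bash
python3 - <<'E'
from h import *
s=observe(); print({k:s[k] for k in('time','tcp_pos','orientation','force','wrist_torque','opening','grip_force')})
E
```

```text
{'time': 20.6, 'tcp_pos': array([ 0.62664989, -0.23886522,  0.05381532]), 'orientation': array([-2.32573949e-01, -3.12801746e+00,  1.80100440e-03]), 'force': array([ 2.79802034e-03, -2.37600054e-01,  3.97135001e+00]), 'wrist_torque': array([-0.04574779,  0.11883523, -0.00168439]), 'opening': 0.023227602698798713, 'grip_force': 69.04206991195679}
```

Call:
step_arm(twist=[[0,0,0],[0,0,0],[0,0,0],[0,0,0],[0,0,0],[0,0,0],[0,0,0],[0,0,0],[0,0,0]], dp=[[0,0,-8],[0,0,-15],[0,0,-25],[0,0,-30],[0,0,-30],[0,0,-30],[0,0,-30],[0,0,-20],[0,0,0]], jaw=[1,1,1,1,1,1,1,1,1])

```text
time: 21.72
tcp_pos: [0.6283, -0.239, 0.244]
orientation: [-0.233, -3.131, 0.004]
force: [0.0, -0.6, -1.4]
opening: 0.023
grip_force: 68.6
```

```bash
python3 - <<'E'
from h import *
from scipy.spatial.transform import Rotation as R
s=observe(); print({k:s[k] for k in('time','tcp_pos','orientation','force','wrist_torque','opening','grip_force')})
n='scene'
for n in ('scene','top'):
  im=read_camera(n); cv2.imwrite(f'pics/l_{n}.png',im[:,:,::-1])
  z=s['tcp_pos'][2]-.0488
  print(n,[(x['extent'],round(x['conf'],2)) for x in cut_out(n,'reader')[:3]],[(np.round(x['point'],1),round(x['conf'],2),ray(n,x['point'],z).round(3)) for x in spot_point(n,'reader_window')[:3]], proj(n,[s['tcp_pos']-[0,0,.0488]]))
a=cv2.imread('pics/l_scene.png')
p=proj('scene',[s['tcp_pos']-[0,0,.02]])[0].astype(int); print(p)
c=a[p[1]-50:p[1]+50,p[0]-60:p[0]+60]; cv2.imwrite('pics/lift.png',cv2.resize(c,(780,650)[:2] if 0 else (720,600),interpolation=cv2.INTER_CUBIC))
E
python3 go.py 24 629 222 250 -4 90|head -1
```

```text
{'time': 21.725, 'tcp_pos': array([ 0.62831693, -0.23895172,  0.24402803]), 'orientation': array([-0.23258365, -3.13121626,  0.00368979]), 'force': array([ 0.01717659, -0.60475954, -1.4436755 ]), 'wrist_torque': array([-0.04572466,  0.041777  ,  0.01305419]), 'opening': 0.023010270186141095, 'grip_force': 68.57810497283936}
scene [([254.5, 172.7, 40.4, 42.9], 0.96), ([292.0, 208.7, 27.5, 39.6], 0.96)] [(array([306.7, 235. ]), 0.8, array([ 0.755, -0.264,  0.195])), (array([277. , 200.5]), 0.67, array([ 0.627, -0.231,  0.195]))] [[274.66190777 202.18162094]]
top [([337.8, 181.0, 18.9, 26.2], 0.67), ([431.4, 243.9, 22.3, 22.5], 0.28)] [(array([348.3, 193. ]), 0.66, array([ 0.551, -0.105,  0.195]))] [[386.63050116 165.14737198]]
[274 191]
t 22.025 q [-0.482  0.517  0.328  1.389 -0.003 -0.333] p [ 0.6269 -0.2383  0.2399] open 0.023067400062932432 F [-0.2  0.3 -1.7]
```

View pics/lift.png

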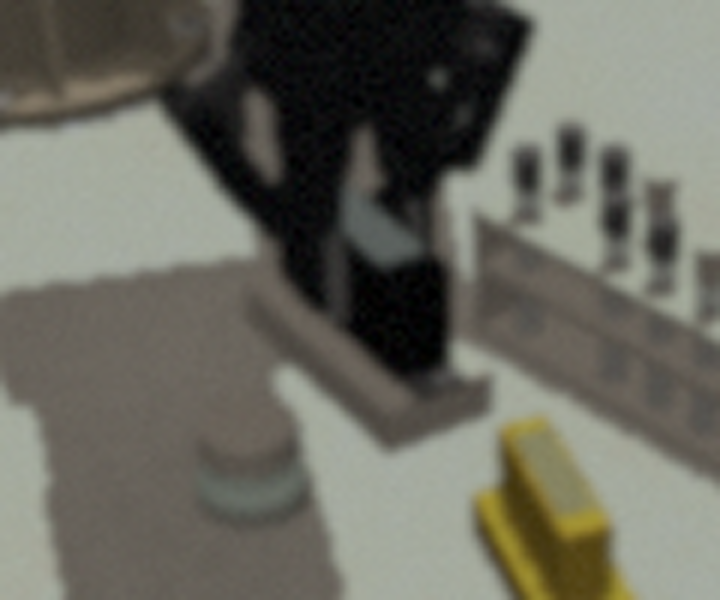

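```bash
python3 - <<'E'
from h import *
from scipy.optimize import least_squares
L=np.array([(.05,-.022,0),(.05,.022,0),(-.05,-.022,0),(.05,-.022,.02),(.05,.022,.02),(-.05,-.022,.02)])
px=(np.array([(388,450),(488,411),(250,316),(388,412),(490,378),(252,282)])+.5)/6-.5+[214,141]
def W(q,L=L):return R.from_euler('zyx',[q[3],q[4],0]).apply(L)+q[:3]
tcp=np.array([.6269,-.2383,.2399])
for lock in (0,1):
    f=lambda q:np.r_[(proj('scene',W(q))-px).ravel(),(q[4])*20,(q[2]-tcp[2]+.0488)*1000*(.3 if lock else .02)]
    s=least_squares(f,[*(tcp-[0,0,.0488]),-.14,0]); print((s.x[:3]-tcp).round(4),np.degrees(s.x[3:]).round(1),f(s.x).round(1))
E
```

```text
[-0.0361  0.0293 -0.0771] [-8.1  2.1] [ 0.1  0.7 -0.   0.4  0.5  0.7 -0.1 -0.1 -0.2 -1.1 -0.2 -0.6  0.7 -0.6]
[-0.0058  0.0064 -0.0504] [-9.9  0.2] [-0.3  1.2  0.9  0.7  0.3  0.6 -0.7 -0.2  0.5 -1.4 -0.7 -1.2  0.1 -0.5]
```

```bash
python3 go.py 16 629 221.5 240 -4 90
```

```text
t 22.025 q [-0.482  0.517  0.328  1.389 -0.003 -0.333] p [ 0.6269 -0.2383  0.2399] open 0.023067400062932432 F [-0.2  0.3 -1.7]
twist [[0.0, 0.0, -0.3], [0.0, 0.0, -0.3], [0.0, 0.0, -0.3], [0.0, 0.0, -0.3], [0.0, 0.0, -0.3], [0.0, 0.0, -0.3], [0.0, 0.0, -0.3], [0.0, -0.1, -0.3], [0.0, 0.0, -0.3], [0.0, -0.1, -0.3], [0.0, 0.0, -0.3], [0.0, -0.1, -0.2], [0.0, 0.0, -0.3], [0.0, -0.1, -0.2], [0.0, 0.0, -0.3], [0.0, -0.1, -0.2]]
dp [[4.1, 28.4, 0.0], [4.0, 28.5, 0.0], [3.8, 28.5, 0.0], [3.7, 28.5, 0.0], [3.5, 28.5, 0.0], [3.4, 28.5, 0.0], [3.2, 28.6, 0.0], [3.1, 28.6, 0.0], [2.9, 28.6, 0.0], [2.8, 28.6, 0.0], [2.6, 28.6, 0.0], [2.5, 28.6, 0.0], [2.4, 28.6, 0.1], [2.2, 28.7, 0.0], [2.1, 28.7, 0.1], [1.9, 28.6, 0.0]]
```

Call:
step_arm(twist=[[0,0,-0.3],[0,0,-0.3],[0,0,-0.3],[0,0,-0.3],[0,0,-0.3],[0,0,-0.3],[0,0,-0.3],[0,0,-0.3],[0,0,-0.3],[0,0,-0.3],[0,0,-0.3],[0,0,-0.3]], dp=[[4,15,0],[4,28.5,0],[3.8,28.5,0],[3.7,28.5,0],[3.5,28.5,0],[3.4,28.5,0],[3.2,28.5,0],[3,28.5,0],[3,28.5,0],[2.8,28.5,0],[2.6,28.5,0],[2.5,28.5,0]], jaw=[1,1,1,1,1,1,1,1,1,1,1,1])

```text
time: 23.52
tcp_pos: [0.6262, 0.0943, 0.241]
orientation: [-0.132, -3.132, 0.0]
force: [-0.2, 0.1, -2.9]
opening: 0.0232
grip_force: 68.6
```

```bash
python3 go.py 7 629 221.5 240 -4 90
```

```text
t 23.525 q [0.023 0.437 0.205 1.345 0.    0.107] p [0.6262 0.0943 0.241 ] open 0.02320394252058682 F [-0.2  0.1 -2.9]
twist [[0.0, -0.1, -0.1], [0.0, 0.0, -0.1], [0.0, -0.1, -0.1], [0.0, 0.0, -0.1], [0.0, -0.1, -0.1], [0.0, 0.0, -0.2], [0.0, -0.1, -0.1]]
dp [[1.1, 18.1, 0.1], [1.1, 18.2, 0.1], [1.1, 18.1, 0.2], [1.0, 18.2, 0.1], [1.0, 18.2, 0.2], [1.0, 18.1, 0.1], [0.9, 18.2, 0.2]]
```

Call:
step_arm(twist=[[0,0,-0.1],[0,-0.1,-0.1],[0,0,-0.1],[0,-0.1,-0.1],[0,0,-0.1],[0,-0.1,-0.2],[0,0,-0.1],[0,0,0],[0,0,0],[0,0,0],[0,0,0],[0,0,0]], dp=[[1,18.2,0],[1,18.2,0],[1,18.2,0],[1,18.2,0],[1,18.2,0],[1,18,0],[1,18,0],[0,0,12],[0,0,20],[0,0,20],[0,0,20],[0,0,0]], jaw=[1,1,1,1,1,1,1,1,1,1,1,1])

```text
time: 25.02
tcp_pos: [0.6286, 0.2185, 0.1664]
orientation: [-0.113, -3.134, 0.004]
force: [-0.2, -0.6, -1.5]
opening: 0.0231
grip_force: 68.8
```

```bash
python3 - <<'E'
from h import *
s=observe(); t=s['tcp_pos']; print(t)
im=read_camera('scene'); cv2.imwrite('pics/f0.png',im[:,:,::-1])
a=cv2.resize(im[130:205,355:455,::-1],(800,600),interpolation=cv2.INTER_CUBIC)
M=R.from_rotvec(s['orientation']).as_matrix(); f=-M[:,0]; l=M[:,1]; u=-M[:,2]
P=[t-.0488*u+sx*.05*f+sy*.022*l+h*u for h in (0,.02) for sx,sy in((-1,-1),(1,-1),(1,1),(-1,1))]
p=(((proj('scene',P)+.5-[355,130])*8-.5).astype(int)).tolist()
for i in range(4):
    for x,y in((i,(i+1)%4),(i+4,(i+1)%4+4),(i,i+4)): cv2.line(a,p[x],p[y],(0,0,255),1)
# bottle model at seat, top line & end circles
c=np.array([.629,.2215,.05]);g=np.radians(-4);d=np.array([np.cos(g),np.sin(g),0]);e=np.array([-np.sin(g),np.cos(g),0]);th=np.linspace(0,2*np.pi,24)
for off,r in((-.045,.017),(.045,.017),(.071,.013)):
    q=[c+off*d+r*(np.cos(x)*e+np.sin(x)*np.array([0,0,1])) for x in th]
    cv2.polylines(a,[(((proj('scene',q)+.5-[355,130])*8-.5).astype(int))],True,(0,200,0),1)
cv2.imwrite('pics/fin0.png',a)
E
python3 go.py 4 629 221.5 131 -4 90
```

```text
[0.62858686 0.21850303 0.16635047]
t 25.075 q [ 2.150e-01  5.260e-01  1.660e-01  1.214e+00 -1.000e-03  2.870e-01] p [0.6295 0.2188 0.1679] open 0.02315425625873318 F [ 0.1 -0.8 -0.8]
twist [[0.0, 0.0, 0.0], [0.0, -0.1, 0.0], [0.0, 0.0, -0.1], [-0.1, -0.1, 0.0]]
dp [[0.1, 0.7, 9.2], [0.1, 0.7, 9.2], [0.2, 0.7, 9.3], [0.2, 0.6, 9.2]]
```

View pics/fin0.png

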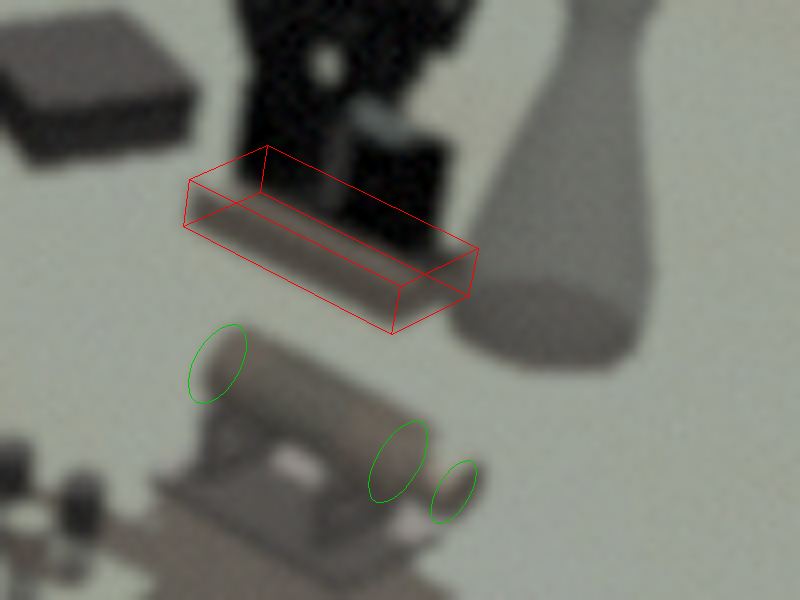

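Call:
step_arm(twist=[[0,0,0],[0,-0.1,0],[0,0,-0.1],[-0.1,-0.1,0],[0,0,0],[0,0,0],[0,0,0]], dp=[[0,0.7,10],[0,0.7,10],[0,0.7,9],[0,0.6,7.5],[0,0,0],[0,0,0],[0,0,0]], jaw=[1,1,1,1,1,1,1])

```text
time: 25.95
tcp_pos: [0.6307, 0.2222, 0.1331]
orientation: [0.11, 3.136, 0.002]
force: [-0.8, 0.1, -2.2]
opening: 0.0231
grip_force: 68.7
```

```bash
python3 - <<'E'
from h import *
im=read_camera('scene'); s=observe(); t=s['tcp_pos']; cv2.imwrite('pics/f1.png',im[:,:,::-1])
a=cv2.resize(im[140:210,360:440,::-1],(640,560),interpolation=cv2.INTER_CUBIC); cv2.imwrite('pics/fin1.png',a)
b=read_camera('top'); cv2.imwrite('pics/f1t.png',b[:,:,::-1])
print(t,R.from_rotvec(s['orientation']).as_matrix()[:,2],s['qd'].round(3),s['force'])
E
python3 go.py 1 629 221.5 131 -4 90
```

```text
[0.63069544 0.22221112 0.13310351] [ 0.00386174  0.00102429 -0.99999202] [-0.001  0.    -0.001  0.001  0.001 -0.   ] [ 0.83790451  0.74631937 -1.63596451]
t 26.05 q [0.219 0.542 0.106 1.131 0.    0.289] p [0.6306 0.2222 0.1331] open 0.023073933109504962 F [-0.4  0.5 -0.8]
twist [[0.1, 0.2, 0.0]]
dp [[1.6, -0.8, 2.1]]
```

View pics/fin1.png

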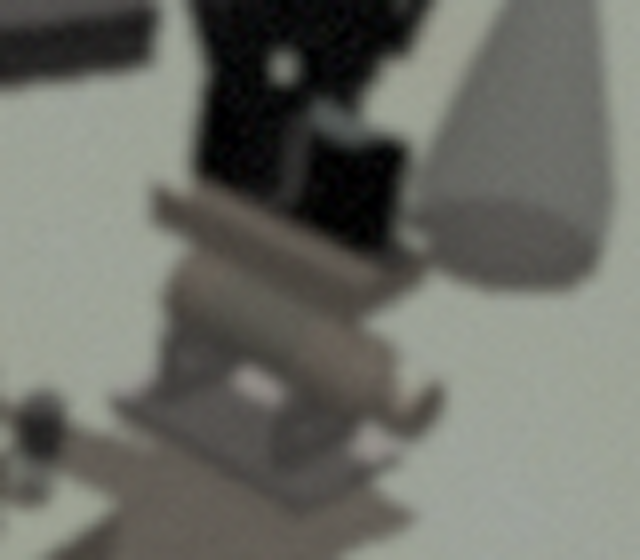

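```bash
python3 - <<'E'
from h import *
g=np.radians(-4);d=np.array([np.cos(g),np.sin(g),0]);e=np.array([-np.sin(g),np.cos(g),0])
c=np.array([.629,.2215,0]); t=np.array([.6306,.222,0])
P=[t+s*.05*d-.022*e+[0,0,.084] for s in(-1,1)]+[c+[0,0,.05]+s*.045*d-e*.017*np.sin(.3)+[0,0,.017*np.cos(.3)] for s in(-1,1)]+[c+[0,0,.05]+.071*d]
print(((proj('scene',P)+.5-[360,140])*8-.5).round())
E
```

```text
[[144. 223.]
 [349. 332.]
 [174. 253.]
 [356. 350.]
 [414. 412.]]
```

Call:
step_arm(twist=[[0,0.2,0],[0,0,0],[0,0,0],[0,0,0]], dp=[[1,-0.5,1.7],[0,0,0],[0,0,0],[0,0,0]], jaw=[1,1,1,1])

```text
time: 26.55
tcp_pos: [0.6294, 0.2217, 0.1309]
orientation: [-0.11, -3.139, -0.002]
force: [0.6, -0.5, -1.8]
opening: 0.0234
grip_force: 68.7
```

```bash
python3 -c "
from bench import *
print(sign_off())"
```

```text
the job is handed in; nothing more can be done
None
```

The bottle lies released in the cradle and the reader is held level and centred about 15 mm above it, signed off at about 26.6 s; while backing away from the cradle the arm ran into a joint's end stop (joint 3 read 1.265 against a 1.26 limit, with a brief 94 N wrist force), which might count against the run.

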